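# Hang the tube basket and hold the air arm at its stop

## Robot

A 6-joint arm with a two-finger parallel gripper is mounted at the origin on the work surface. World frame = base frame: x ahead of the robot, y to its left, z up, the work surface at z = 0. Lengths are in m, angles in degrees, forces in N, time in s.
With the tool pointing down it reaches from about 0.3 to 0.75 m from the base axis. Payload 8.5 kg.
Tool frame: the origin (TCP) lies between the finger pads; the fingertips stand 11 mm ahead of it and the grasp point (between the pads) lies 8 mm behind it; z points along the fingers, y is the line along which they close (so a half turn about z gives the same grasp; the last joint's range is limited). The gripper opens to 85 mm and grips with 20 to 120 N. Pads are 22 mm wide; open, the fingers measure 114 mm over their backs; the gripper's body (76 mm by 85 mm) begins 54 mm behind the grasp point. The pads swing forward as they close: fully open they stand 13 mm farther back than shut.
Start: joints at [-76.45, 21.807, 74.336, -0, 83.858, -12.336], TCP at [0.24, -0.495, 0.242] pointing down, gripper open.
Joint ranges: [-178.18, 178.18], [-50.72, 133.34], [12.68, 142.11], [-81.47, 261.47], [9.98, 163.14], [-165.26, 165.26]. Speed limits (degrees/s): [136.94, 136.94, 180, 180, 180, 180].

## Interface

Orientations are given as [roll, pitch, yaw] about the fixed x, y, z axes, in that order (R = Rz(yaw) Ry(pitch) Rx(roll)).
In Python, from bench import r gives the robot as it stands. The module is installed in compiled form; this text tells all that it offers.
- The arm moves only by the tool step_arm, never from a script. Its argument "commands" is a list of rows, each a list of 3 entries, a list of its own where there are three numbers: the shift along the world's x, y, z in units of 40 mm (1.0 is 40 mm), then the turn about the world's z in units of 10 degrees (1.0 is 10 degrees), then the opening, from 0 (shut) to 1 (fully open). A call has exactly 10 rows; each row shifts and turns the commanded pose from where the row before left it; what a row does not reach is not made up. A row lasts 1/8 s, in which the tool goes at most 62.5 mm and 10.7 degrees, less where a joint would pass 70% of its speed; a pose out of reach is approached as far as the arm can. A call is refused whole if a number of a shift passes 1 or a number of a turn 1, either way. A call with a gripper value outside its range is refused whole. The fingers move at their own pace and stop on an object; "squeeze" is the grip in N (left out, the last holds). Time passes only in rows, so rows that do not move let the fingers close, or fill a call up. It gives the time, the measured TCP pose, the force, the opening and the grip force at its end, in the units of the state.
- r.get_state(): the state, without advancing time (a new reading comes with each control period).
- r.camera(name): name is "scene" or "side" or "wrist"; returns a dict with "pixels" (420x560x3 uint8, red, green, blue), "K" (3x3 intrinsics, pixels), "distortion" ([k1, k2, p1, p2, k3] as OpenCV has them; the pictures are not rectified), "rvec" (rotation vector, rad) and "tvec" (3), from world to camera coordinates, as OpenCV has them. Camera axes: x right, y down, z forward; pixel columns grow to the right and rows downward; lengths in m; the calibration is good to about 2 mm. A picture is of the moment at which its call begins. There is no depth.
- r.close_job(): hands the job in; it is judged then, once.
Trained networks look in a picture, given as the dict that the camera call returned (one of the last four; its "shot" number tells which), for a name from the list of things; names that differ only in an ending like _2 or _b are one class to them, and where a whole thing is asked for, a point or a joint stands for the part that bears it (a point fixed in the world has none). Each returns a list of dicts, best first, with "p" (0 to 1); they miss things now and then, are a little off and sometimes report something else, mostly with a low value. They report only what shows in the picture. A call takes as long as a camera call. They do not tell look-alikes from the thing itself.
- r.masks_of(picture, target): "region" (420x560 bool, what is visible of it) and "rect" ([left, top, right, bottom] in pixels, round what is visible of it).
The state is a dict: "t": time; "qpos": joint angles; "qd": joint speeds; "joint_torque": joint torques, N m; "tool_pos": TCP position; "eef_rot": TCP orientation; "ft_force": force on the tool from outside, world axes, zero at the start; "moment": the same for the moment, N m; "width": finger opening in m; "grip_force": force on a finger pad.
Only numpy, scipy, OpenCV 4.12 (cv2) and the standard library are available. Lean on these libraries where they do the work, as an engineer would, in place of code of your own. Each camera call takes 0.05 s, during which the arm holds its last target. There are 200 camera calls.

## Task

Hang the purple tube basket by its handle on the hook of the drying stand and let go of it; then swing the stand's spring-return air arm forward, clockwise seen from above, all the way to its stop so that its nozzle faces the basket. Finish while still holding the arm against its stop with the gripper (it springs back if let go), with the basket left hanging freely, and leave the green basket and everything else on the bench where they are.

Things in the scene. Friction and masses are not known exactly. Their poses are not given: they have to be found in the camera images.
- basket: purple plastic tube basket with a steel wire handle, 60 (its x) x 84 (its y) x 45 mm high, white tube caps up to 48 mm, 0.11 to 0.24 kg, loose, upright on the bench. Origin: centre of its underside, z up. Half a turn about z makes no difference. See basket_peak for the handle and basket_stub for where to grip
- basket_peak (a point): underside of the handle's peak, 121 mm over the basket's underside at x = y = 0: it must rest on the hook. Handle of 6 mm wire in the basket's y-z plane: upright at y = +-40 mm to z = 108 mm, then sloping up to the peak. Clear opening below it 74 mm wide, from z = 48 to 108 mm (121 at the peak); a hook enters it along the basket's x, from either side
- basket_stub (a point): middle of the purple square grip stub standing on the handle's peak, 150 mm over the basket's underside at x = y = 0. Stub 14 x 14 mm, sides along the basket's x and y, from z = 126 to 162 mm
- spare: green tube basket of the same make (yellow tube caps, green stub): stays where it is. Origin: centre of its underside
- stand: white drying stand, fixed. Origin at the bench surface under its 16 mm thick steel post; z up, the hook points along its -x. Low foot and drip tray up to 22 mm high (x -130 to 40 mm, y -220 to 50 mm); black 26 mm square collar on the post up to z = 42 mm. Post top at z = 205 mm. Dark pivot body, 45 mm thick, up to z = 85 mm, at x = 0, y = -165 mm
- hook: hook of the stand, 8 mm steel wire; same origin and axes as the stand. Runs level from the post along the stand's -x with its top at z = 205 mm to x = -78 mm, then its end slants up and outward to a round tip at x = -92 mm whose top is at z = 225 mm
- hook_seat (a point): where the basket's handle peak must rest: on top of the hook's wire 70 mm from the post axis, stand frame (-70, 0, 205) mm
- air_arm (a joint): angle of the air arm, rad: 0 parked (spring holds it there), grows clockwise seen from above, 1.2 at the stop. Spring torque about 0.35 N m at 0 rising to 0.77 N m at the stop, i.e. about 6 N at the grip
- grip_mid (a point): point on the red upright grip, 14 mm thick and round, at the end of the air arm, 135 mm from the pivot axis. The grip rises from z = 113 to 163 mm over the bench (this point 141 mm), with a 22 mm collar at its foot; below is the arm, a cage of two flat plates 22 mm wide from z = 87 to 109 mm, with a brass nozzle on its basket side
- pivot_axis (a point): point on the air arm's vertical pivot axis at the height of grip_mid, stand frame (0, -165, 141) mm. Parked, the arm points 1.2 rad anticlockwise (from above) of the stand's -x, towards its -y; at the stop it points along the stand's -x, parallel to the hook
- tip_box: magenta tip box, 80 x 118 x 56 mm, bystander. Origin: centre of its underside
- tip_stack: two stacked magenta tip boxes as one, 80 x 118 x 112 mm, bystander. Origin: centre of its underside
- bottle: bottle 64 mm thick, 150 mm high, bystander. Origin: centre of its underside
- tube_rack: blue tube rack 90 x 130 x 28 mm with three capped tubes up to 70 mm high, bystander. Origin: centre of its underside
There are look-alikes about, which are no part of the job. There is more than one size of the basket; the one meant has the size given above.

How it is judged:
By the outcome, as a careful person would: the job done as asked, in the order asked, and still so for the second after the job is handed in, while the arm keeps its last pose, push and grip.
It also fails if it takes over 58 s, if anything falls off the work surface, if the arm or the gripper's body presses on something with over 40 N, if the wrist force passes 120 N, or if a joint passes its speed limit or range.

## Working session

There is one attempt and no reset: what is moved stays moved. The work goes in short steps, Python scripts to look and compute and a tool call to move; the robot and the scene stay as the last step left them, time stands still between calls to the robot, and variables do not carry over. Pictures are saved under pics/ and viewed, at most 10 in all, crops included, and the job is handed in when it is done.

Besides the shell and the picture viewer there is one more tool, called after "Call:" as name(argument=value, ...), one argument or row to a line, values as JSON. step_arm: Moves the arm, as the interface text tells. Its arguments: {"type":"object","properties":{"commands":{"type":"array"},"squeeze":{"type":"number"}},"required":["commands"]}

```bash
mkdir -p pics; cat > h.py <<'E'
import numpy as np, cv2
from bench import r
def ray(c,uv):
    p=cv2.undistortPoints(np.array([[uv]],float),np.array(c["K"]),np.array(c["distortion"],float))[0,0]
    R=cv2.Rodrigues(np.array(c["rvec"],float))[0]; t=np.array(c["tvec"],float).ravel()
    d=R.T@np.array([p[0],p[1],1]); return -R.T@t, d/np.linalg.norm(d)
def onz(c,uv,z):
    o,d=ray(c,uv); return o+d*(z-o[2])/d[2]
def proj(c,P):
    return cv2.projectPoints(np.array(P,float).reshape(-1,3),np.array(c["rvec"],float),np.array(c["tvec"],float),np.array(c["K"]),np.array(c["distortion"],float))[0].reshape(-1,2)
def tri(rs):
    A=np.zeros((3,3));b=np.zeros(3)
    for o,d in rs:
        M=np.eye(3)-np.outer(d,d);A+=M;b+=M@o
    return np.linalg.solve(A,b)
def save(c,n): cv2.imwrite("pics/"+n,np.array(c["pixels"])[...,::-1])
E
python3 - <<'E'
from h import *
s=r.get_state();print(s["t"],s["tool_pos"],s["eef_rot"],s["width"])
ims=[]
for n in("scene","side"):
    c=r.camera(n);ims.append(c["pixels"]);save(c,n+"0.png")
    print(n,"cam",ray(c,(280,210)))
    for t in("basket","spare","basket_stub","hook","stand","grip_mid","air_arm","tip_box","tip_stack","bottle","tube_rack"):
        for m in r.masks_of(c,t):
            if m["p"]<.15: continue
            R=m["region"];ys,xs=np.nonzero(R)
            print(t,round(m["p"],2),m["rect"],len(xs),xs.mean().round(1),ys.mean().round(1))
E
```

```text
0.0 [ 0.24005108 -0.49455082  0.24171226] [-1.79919675e+02 -1.78012992e-02  2.58846947e+01] 0.08526031230868211
scene cam (array([1.18663935, 0.36003643, 1.20097968]), array([-0.47678524, -0.28171746, -0.83265306]))
basket 0.81 [384.5, 297.6, 402.4, 323.9] 454 394.0 310.9
basket 0.76 [398.1, 175.8, 433.5, 228.9] 1247 417.9 209.6
basket 0.62 [379.1, 252.1, 414.4, 286.0] 865 397.6 270.1
spare 0.74 [360.3, 209.3, 397.6, 252.4] 725 376.9 233.1
basket_stub 0.93 [399.3, 177.0, 433.9, 236.0] 1129 417.4 210.2
basket_stub 0.68 [381.0, 249.8, 413.3, 287.3] 899 397.6 269.8
basket_stub 0.61 [384.7, 295.2, 405.7, 325.6] 481 393.6 310.0
hook 0.66 [288.0, 186.1, 306.5, 210.1] 54 297.6 196.6
hook 0.16 [208.1, 177.6, 244.2, 222.5] 444 225.6 203.2
stand 0.65 [205.4, 174.4, 317.3, 265.6] 3291 267.2 230.1
stand 0.4 [208.9, 178.5, 244.3, 221.2] 490 225.1 202.9
grip_mid 0.89 [205.3, 174.4, 246.6, 222.2] 534 224.8 202.4
air_arm 0.15 [206.1, 174.9, 316.2, 264.9] 3268 267.0 230.6
tip_box 0.88 [314.3, 293.0, 361.6, 341.1] 1330 337.2 315.0
tip_stack 0.66 [361.3, 211.4, 392.7, 251.3] 704 376.9 234.1
tip_stack 0
[... 453 characters left out ...]
 0.91 [270.7, 301.2, 304.2, 360.0] 1112 284.2 335.7
basket_stub 0.82 [347.0, 283.3, 401.2, 354.2] 2186 373.8 327.8
basket_stub 0.63 [223.5, 326.2, 253.5, 370.3] 775 237.9 347.9
stand 0.86 [252.9, 161.7, 306.8, 265.6] 2555 272.2 232.8
stand 0.58 [265.5, 196.9, 294.3, 210.4] 102 279.8 203.9
grip_mid 0.94 [260.0, 162.8, 279.1, 207.0] 341 269.0 186.6
air_arm 0.56 [258.4, 166.9, 282.1, 205.8] 337 268.8 187.4
tip_box 0.57 [191.3, 281.1, 230.7, 332.8] 1409 210.7 305.9
tip_box 0.19 [265.0, 199.2, 292.1, 206.7] 59 280.3 203.8
tip_stack 0.83 [195.3, 220.5, 225.9, 273.3] 1568 210.0 247.1
bottle 0.83 [210.9, 181.0, 230.9, 220.5] 571 220.0 204.1
tube_rack 0.84 [327.3, 156.2, 352.7, 185.3] 579 340.5 173.9
```

```bash
python3 - <<'E'
import cv2
a=cv2.imread("pics/scene0.png");b=cv2.imread("pics/side0.png")
cv2.imwrite("pics/sc.png",cv2.resize(a[110:350,180:460],(700,600),interpolation=cv2.INTER_CUBIC))
cv2.imwrite("pics/sd.png",cv2.resize(b[150:380,180:420],(626,600),interpolation=cv2.INTER_CUBIC))
E
```

```text
(no output)
```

View pics/sc.png

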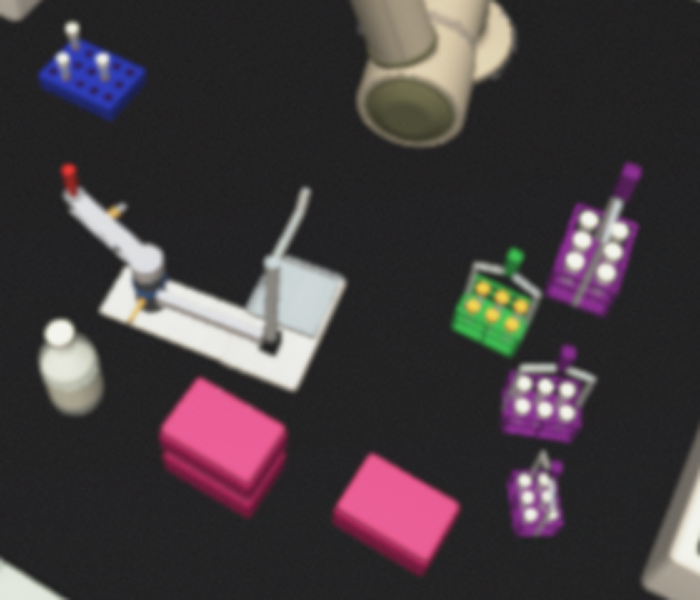

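View pics/sd.png

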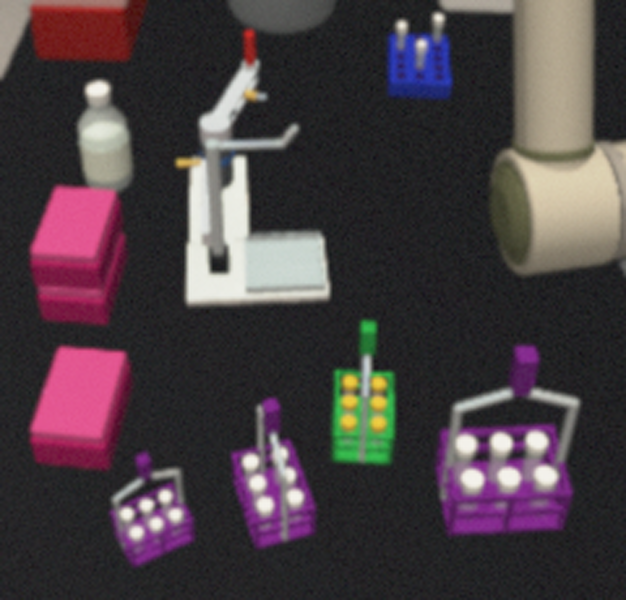

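The purple candidates in the scene picture are large (418,210), medium (398,270) and small (394,311). I expect the medium one, which looks like the green one's size, and will check this by triangulation and a silhouette fit.

```bash
cat > fit.py <<'E'
from h import *
from scipy.optimize import minimize
def box(x0,x1,y0,y1,z0,z1): return np.array([[x,y,z] for x in(x0,x1) for y in(y0,y1) for z in(z0,z1)])
W=.003
PARTS=[box(-.03,.03,-.042,.042,0,.045),box(-.007,.007,-.007,.007,.126,.162)]
for s in(-1,1):
    PARTS.append(box(-W,W,s*.04-W,s*.04+W,.04,.108))
    PARTS.append(np.vstack([box(-W,W,s*.04-W,s*.04+W,.106,.112),box(-W,W,-W,W,.121,.127)]))
def sil(c,p,S=3):
    x,y,a,k=p; R=np.array([[np.cos(a),-np.sin(a),0],[np.sin(a),np.cos(a),0],[0,0,1]])
    im=np.zeros((420*S,560*S),np.uint8)
    for P in PARTS:
        q=proj(c,k*P@R.T+[x,y,0]); cv2.fillConvexPoly(im,cv2.convexHull(np.round((q+.5)*S).astype(np.int32)),1)
    return cv2.resize(im.astype(np.float32),(560,420),interpolation=cv2.INTER_AREA)
def fit(views,p0):
    def cost(p):
        e=0
        for c,M in views:
            s=sil(c,p); e+=1-np.minimum(s,M).sum()/np.maximum(s,M).sum()
        return e
    best=None
    for a in np.deg2rad(np.arange(0,180,30)):
        m=minimize(cost,[p0[0],p0[1],a,p0[2]],method="Nelder-Mead",options=dict(initial_simplex=np.array([[p0[0],p0[1],a,p0[2]]]*5)+np.vstack([np.zeros(4),np.diag([.015,.015,.3,.1])]),maxiter=160))
        if best is None or m.fun<best.fun:best=m
    return best
E
python3 - <<'E'
from fit import *
cs=r.camera("scene");cd=r.camera("side")
T=lambda a,b:tri([ray(cs,(180+a[0]/2.5,110+a[1]/2.5)),ray(cd,(180+b[0]/2.609,150+b[1]/2.609))])
for n,a,b in[("med",(568,354),(271,415)),("small",(556,466),(143,465)),("large",(627,180),(524,370)),("green",(514,263),(368,338)),("posttop",(271,263),(212,147)),("hooktip",(305,190),(294,128)),("griptop",(69,172),(250,35)),("pivot",(148,258),(212,125))]:
    print(n,T(a,b).round(4))
def mk(c,uv,t):
    ms=[m for m in r.masks_of(c,t)]
    if not ms:return None
    m=min(ms,key=lambda m:np.hypot((m["rect"][0]+m["rect"][2])/2-uv[0],(m["rect"][1]+m["rect"][3])/2-uv[1]))
    return np.array(m["region"]).astype(np.float32)
for n,u,v in[("med",(396,269),(285,331)),("small",(394,311),(237,347)),("large",(416,202),(375,320))]:
    V=[(cs,mk(cs,u,"basket")),(cd,mk(cd,v,"basket"))]
    # ground guess from side
    g=onz(cd,v,.05); m=fit(V,(g[0],g[1],1.)); print(n,m.fun.round(3),m.x.round(4),np.rad2deg(m.x[2]))
E
```

```text
med [0.527  0.3782 0.1492]
small [0.6415 0.4179 0.1181]
large [0.3021 0.354  0.1967]
green [0.4405 0.2773 0.1443]
posttop [0.6157 0.0497 0.1971]
hooktip [0.5247 0.0412 0.2208]
griptop [ 0.6003 -0.2435  0.1559]
pivot [ 0.6361 -0.1075  0.1094]
med 0.194 [0.5296 0.3741 3.4996 0.9794] 200.51454310273536
small 0.198 [0.6445 0.4158 2.1512 0.7608] 123.25548314638148
large 0.159 [0.3047 0.3521 1.6741 1.3596] 95.92058976236392
```

Medium fits: stub at 149 mm and scale 0.98, against 0.76 and 1.36 for the others. Moving towards it.

Call:
step_arm(
  commands=[
    [[0.3, 1, 0.05], -0.05, 1],
    [[0.3, 1, 0.05], -0.05, 1],
    [[0.3, 1, 0.05], -0.05, 1],
    [[0.3, 1, 0.05], -0.05, 1],
    [[0.3, 1, 0.05], -0.05, 1],
    [[0.3, 1, 0.05], -0.05, 1],
    [[0.3, 1, 0.05], -0.05, 1],
    [[0.3, 1, 0.05], -0.05, 1],
    [[0.3, 1, 0.05], -0.05, 1],
    [[0.3, 1, 0.05], -0.05, 1],
  ],
  squeeze=60,
)

```text
t: 2.85
tool_pos: [0.3603, -0.0935, 0.2626]
eef_rot: [180.0, -0.0, 20.9]
ft_force: [-0.1, -0.8, 1.0]
width: 0.0854
grip_force: 0.0
```

```bash
python3 - <<'E'
from h import *
s=r.get_state();print(s["t"],s["tool_pos"],s["eef_rot"])
c=r.camera("wrist");save(c,"w1.png");print(ray(c,(280,210)))
E
```

```text
2.85 [ 0.36031759 -0.09351695  0.26259787] [ 1.79968501e+02 -2.56827666e-02  2.08544724e+01]
(array([ 0.43627023, -0.06421172,  0.39478193]), array([-0.28612715, -0.11569218, -0.95118167]))
```

Call:
step_arm(
  commands=[
    [[0.4, 1, 0], 0, 1],
    [[0.4, 1, 0], 0, 1],
    [[0.4, 1, 0], 0, 1],
    [[0.4, 1, 0], 0, 1],
    [[0.4, 1, 0], 0, 1],
    [[0.4, 1, 0], 0, 1],
    [[0.4, 1, 0], 0, 1],
    [[0.4, 1, 0], 0, 1],
    [[0.4, 1, 0], 0, 1],
    [[0.4, 1, 0], 0, 1],
  ],
)

```text
t: 4.15
tool_pos: [0.5205, 0.3066, 0.2623]
eef_rot: [180.0, -0.0, 20.9]
ft_force: [1.7, -1.4, -0.2]
width: 0.0856
grip_force: 0.0
```

```bash
python3 - <<'E'
from h import *
s=r.get_state();print(s["t"],s["tool_pos"],s["eef_rot"],s["ft_force"])
c=r.camera("wrist");save(c,"w2.png");print(ray(c,(280,210)));print(proj(c,[[.529,.376,.162],[.529,.376,0]]))
a=cv2.imread("pics/w1.png");b=cv2.imread("pics/w2.png")
cv2.imwrite("pics/w12.png",cv2.resize(np.vstack([a,b]),(400,600)))
E
```

```text
4.15 [0.52052577 0.30656927 0.26230241] [ 1.79995105e+02 -5.26396067e-03  2.08940378e+01] [ 1.66276279 -1.4193095  -0.17193214]
(array([0.59653376, 0.33586601, 0.39445581]), array([-0.2865004 , -0.11560333, -0.95108012]))
[[198.69326232 177.09859091]
 [230.07384634 150.89346114]]
```

View pics/w2.png

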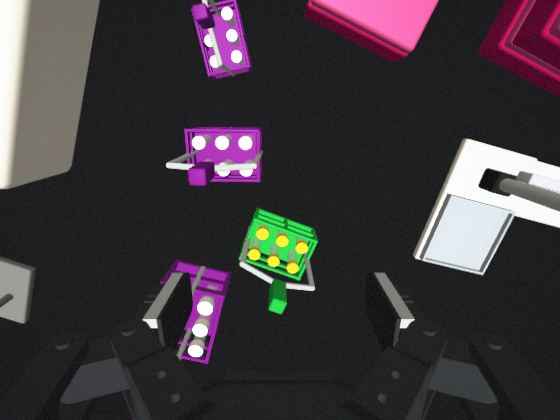

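The wrist picture shows the medium purple basket at (222,155), stub top about (201,174). The large one is at (200,310), the small one at (222,40) and green at (280,245). Refining with three views.

```bash
python3 - <<'E'
from fit import *
cw=r.camera("wrist");cs=r.camera("scene");cd=r.camera("side")
print(onz(cw,(200,173),.162))
def mk(c,uv,t):
    ms=r.masks_of(c,t)
    m=min(ms,key=lambda m:np.hypot((m["rect"][0]+m["rect"][2])/2-uv[0],(m["rect"][1]+m["rect"][3])/2-uv[1]))
    print(m["rect"],m["p"]); return np.array(m["region"]).astype(np.float32)
V=[(cw,mk(cw,(215,157),"basket")),(cd,mk(cd,(285,331),"basket")),(cs,mk(cs,(396,269),"basket"))]
for VV in(V[:1],V):
    m=fit(VV,(.529,.376,1.)); print(m.fun.round(3),m.x.round(4),np.rad2deg(m.x[2]))
im=np.array(cw["pixels"])[...,::-1].copy()
s=(sil(cw,m.x)>.5).astype(np.uint8)
cv2.drawContours(im,cv2.findContours(s,0,2)[0],-1,(0,255,255),1)
cv2.imwrite("pics/crop.png",cv2.resize(im[110:200,150:280],None,fx=6,fy=6))
E
```

```text
[0.53325404 0.37970514 0.162     ]
[169.6, 128.1, 268.0, 187.7] 0.84
[268.0, 302.9, 298.0, 361.4] 0.77
[379.5, 249.5, 418.3, 284.2] 0.86
0.035 [0.5287 0.3777 0.3533 0.9912] 20.244456363650986
0.25 [0.5291 0.3754 3.4905 0.9954] 199.99030636395221
```

View pics/crop.png

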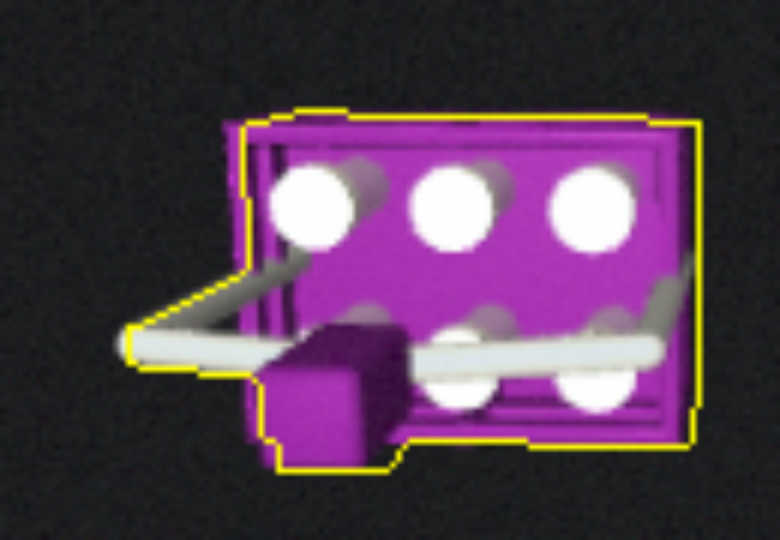

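It matches the contour, so the medium one is the right basket. Grasping it: dx +8.5 mm, dy +71 mm, dz −117 mm.

Call:
step_arm(
  commands=[
    [[0.1, 0.9, 0], -0.07, 1],
    [[0.11, 0.88, 0], 0, 1],
    [[0, 0, -0.6], 0, 0.8],
    [[0, 0, -0.8], 0, 0.6],
    [[0, 0, -0.8], 0, 0.6],
    [[0, 0, -0.73], 0, 0.6],
    [[0, 0, 0], 0, 0.6],
    [[0, 0, 0], 0, 0],
    [[0, 0, 0], 0, 0],
    [[0, 0, 0], 0, 0],
  ],
  squeeze=60,
)

```text
t: 5.75
tool_pos: [0.5291, 0.3768, 0.1467]
eef_rot: [-180.0, -0.2, 20.2]
ft_force: [-0.0, 1.6, 6.0]
width: 0.0127
grip_force: 59.5
```

Call:
step_arm(
  commands=[
    [[0, 0, 0.4], 0, 0],
    [[0, 0, 0.8], 0, 0],
    [[0, 0, 0.9], 0, 0],
    [[0, 0, 0.9], 0, 0],
    [[0, 0, 0.9], 0, 0],
    [[0, 0, 0.9], 0, 0],
    [[-0.1, -0.7, 0], -0.2, 0],
    [[-0.2, -0.9, 0], -0.3, 0],
    [[-0.2, -0.9, 0], -0.3, 0],
    [[-0.2, -0.9, 0], -0.3, 0],
  ],
)

```text
t: 7.0
tool_pos: [0.4998, 0.2392, 0.3378]
eef_rot: [180.0, -0.0, 9.1]
ft_force: [0.3, 0.1, -1.4]
width: 0.013
grip_force: 58.6
```

```bash
python3 - <<'E'
from h import *
s=r.get_state();print(s["t"],s["tool_pos"],s["eef_rot"],s["ft_force"],s["width"])
c=r.camera("wrist");save(c,"w3.png")
c2=r.camera("side");save(c2,"s3.png");c1=r.camera("scene");save(c1,"c3.png")
import pickle;pickle.dump([{k:x[k] for k in("pixels","K","distortion","rvec","tvec")} for x in(c,c1,c2)],open("v3.pkl","wb"))
a=cv2.resize(cv2.imread("pics/w3.png"),(400,300));b=cv2.imread("pics/c3.png")[165:275,195:330];d=cv2.imread("pics/s3.png")[155:275,245:315]
L=np.hstack([cv2.resize(b,(460,375)),cv2.resize(d,(219,375))])
cv2.imwrite("pics/m3.png",L)
P=np.hstack([cv2.resize(cv2.imread("pics/w3.png"),(800,600))]);cv2.imwrite("pics/w3b.png",P)
E
```

```text
7.0 [0.49981119 0.2391588  0.33784728] [ 1.79984485e+02 -4.68921632e-03  9.08905684e+00] [ 0.34366578  0.08490689 -1.37774998] 0.013006272078143493
```

View pics/w3b.png

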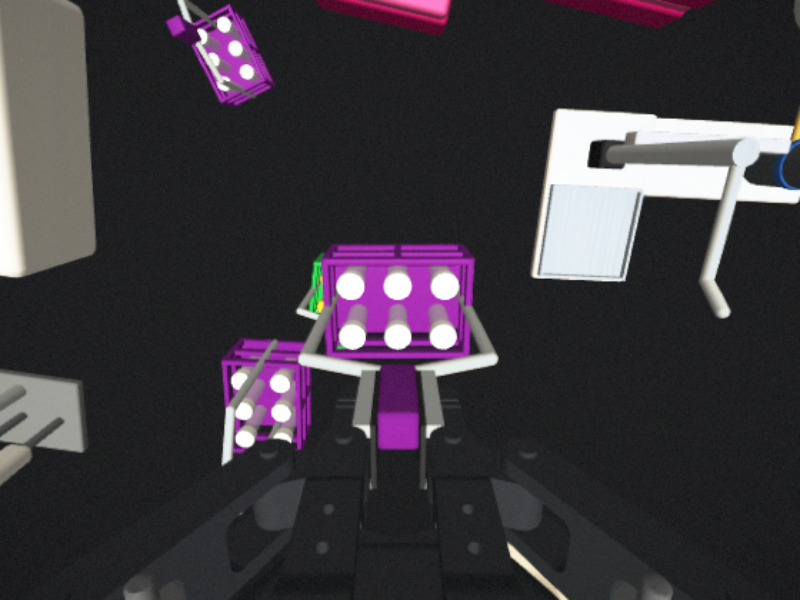

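```bash
python3 - <<'E'
from h import *
import pickle
from scipy.optimize import least_squares
w,sc,sd=pickle.load(open("v3.pkl","rb"))
P=np.array([[0,0,.205],[-.078,0,.201],[-.092,0,.221]])
ob=[(w,P,np.array([[744,152],[709,279],[723,312]])*.7)]
ob.append((sc,P[[0,2]],np.array([[288.4,214.6],[302,186.4]])))
ob.append((sd,P[[0,2]],np.array([[261.3,206.3],[292.7,199.2]])))
def tf(p,Q):
    c,s=np.cos(p[2]),np.sin(p[2]);return Q@np.array([[c,-s,0],[s,c,0],[0,0,1]]).T+[p[0],p[1],0]
for sel in(ob[:1],ob):
    f=lambda p:np.concatenate([(proj(c,tf(p,Q))-o).ravel() for c,Q,o in sel])
    m=least_squares(f,[.616,.05,.09],loss="soft_l1");p=m.x
    print(p.round(4),np.rad2deg(p[2]),f(p).round(1))
print(proj(w,tf(p,np.array([[.04,.05,.01],[-.13,.05,.01]])))/.7,"obs 555,110 & 532,278")
for n,Q in(("seat",[-.07,0,.205]),("pre",[-.15,0,0]),("pivot",[0,-.165,.141]),("stop",[-.135,-.165,.141]),("park",[-.135*np.cos(1.2),-.165-.135*np.sin(1.2),.141])):print(n,tf(p,np.array([Q])).round(4))
E
```

```text
[0.6163 0.0541 0.1418] 8.125508317124725 [ 0.1  0.1 -0.9  0.7  0.7 -0.9]
[0.6163 0.054  0.1398] 8.010957515951741 [ 0.2  0.1 -1.   0.7  0.6 -0.9  1.4  0.2 -0.  -0.  -0.3 -1.4 -0.  -0.4]
[[553.98271874 109.69367083]
 [533.61369029 278.57872393]] obs 555,110 & 532,278
seat [[0.547  0.0443 0.205 ]]
pre [[0.4678 0.0331 0.    ]]
pivot [[ 0.6393 -0.1093  0.141 ]]
stop [[ 0.5056 -0.1282  0.141 ]]
park [[ 0.6084 -0.2408  0.141 ]]
```

Call:
step_arm(
  commands=[
    [[-0.14, -0.86, 0], -0.11, 0],
    [[-0.14, -0.86, 0], 0, 0],
    [[-0.14, -0.86, 0], 0, 0],
    [[-0.13, -0.86, 0], 0, 0],
    [[-0.13, -0.86, 0], 0, 0],
    [[-0.12, -0.85, 0], 0, 0],
    [[0, 0, -0.5], 0, 0],
    [[0, 0, -0.8], 0, 0],
    [[0, 0, -0.57], 0, 0],
    [[0, 0, 0], 0, 0],
  ],
)

```text
t: 8.4
tool_pos: [0.4683, 0.035, 0.2615]
eef_rot: [-179.9, 0.2, 8.1]
ft_force: [0.2, 0.0, -1.5]
width: 0.0132
grip_force: 58.9
```

```bash
python3 - <<'E'
from h import *
s=r.get_state();print(s["tool_pos"],s["eef_rot"],s["ft_force"],s["width"])
c=r.camera("side");b=np.array(c["pixels"])[...,::-1]
w=r.camera("wrist");a=np.array(w["pixels"])[...,::-1]
cv2.imwrite("pics/m4.png",np.hstack([cv2.resize(b[150:290,240:380],(400,400)),cv2.resize(a,(400,400))]))
E
```

```text
[0.46828158 0.03500942 0.26154656] [-1.79935108e+02  1.66695922e-01  8.14874075e+00] [ 0.18286568  0.04551863 -1.54378084] 0.013223733591920658
```

View pics/m4.png

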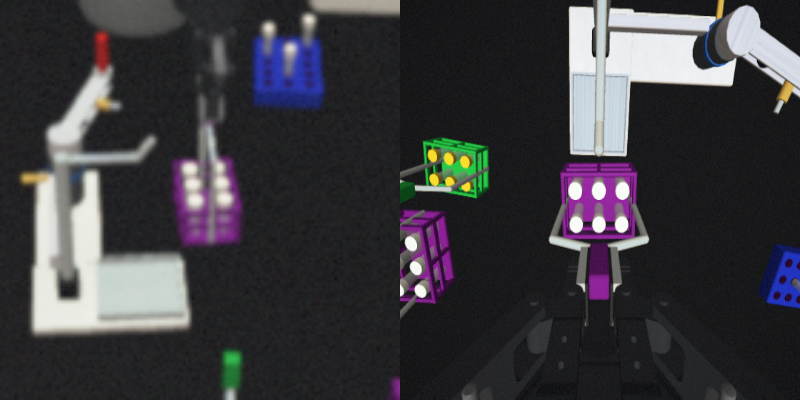

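The basket hangs straight and lines up with the hook, ready to enter.

Call:
step_arm(
  commands=[
    [[0.4, 0.06, 0], 0, 0],
    [[0.5, 0.06, 0], 0, 0],
    [[0.6, 0.06, 0], 0, 0],
    [[0.47, 0.05, 0], 0, 0],
    [[0, 0, 0], 0, 0],
    [[0, 0, -0.3], 0, 0],
    [[0, 0, -0.3], 0, 0],
    [[0, 0, -0.1], 0, 0],
    [[0, 0, 0], 0, 0],
    [[0, 0, 0], 0, 0],
  ],
)

```text
t: 9.75
tool_pos: [0.5474, 0.0436, 0.2347]
eef_rot: [180.0, -0.0, 8.1]
ft_force: [0.1, -0.7, -2.6]
width: 0.0126
grip_force: 58.9
```

Call:
step_arm(
  commands=[
    [[0, 0, -0.05], 0, 0],
    [[0, 0, 0], 0, 0],
    [[0, 0, -0.05], 0, 0],
    [[0, 0, 0], 0, 0],
    [[0, 0, 0], 0, 0],
    [[0, 0, 0], 0, 0],
    [[0, 0, 0], 0, 0],
    [[0, 0, 0], 0, 0],
    [[0, 0, 0], 0, 0],
    [[0, 0, 0], 0, 0],
  ],
)

```text
t: 11.0
tool_pos: [0.5475, 0.0435, 0.2313]
eef_rot: [180.0, -0.1, 8.1]
ft_force: [-2.3, -0.6, 4.6]
width: 0.0129
grip_force: 60.1
```

```bash
python3 - <<'E'
from h import *
s=r.get_state();print(s["tool_pos"],s["eef_rot"],s["ft_force"],s["width"])
E
```

```text
[0.54748761 0.04352793 0.23130269] [ 1.79965425e+02 -8.88070896e-02  8.08752910e+00] [-2.33627357 -0.58482142  4.64417409] 0.012919950358869366
```

Contact, and the weight is carried. Releasing and retreating upward.

Call:
step_arm(
  commands=[
    [[0, 0, 0], 0, 0.2],
    [[0, 0, 0], 0, 0.4],
    [[0, 0, 0], 0, 0.4],
    [[0, 0, 0], 0, 0.4],
    [[0, 0, 0.2], 0, 0.4],
    [[0, 0, 0.3], 0, 0.4],
    [[0, 0, 0.5], 0, 0.4],
    [[0, 0, 0.7], 0, 0.4],
    [[0, 0, 0.7], 0, 0.4],
    [[0, 0, 0], 0, 0.4],
  ],
)

```text
t: 12.25
tool_pos: [0.5478, 0.0436, 0.3291]
eef_rot: [179.9, -0.3, 8.1]
ft_force: [0.1, 0.2, -0.3]
width: 0.0344
grip_force: 0.0
```

```bash
python3 - <<'E'
from h import *
s=r.get_state();print(s["tool_pos"],s["eef_rot"],s["ft_force"],s["width"])
c=r.camera("side");b=np.array(c["pixels"])[...,::-1]
w=r.camera("scene");a=np.array(w["pixels"])[...,::-1]
cv2.imwrite("pics/m5.png",np.hstack([cv2.resize(b[150:290,230:370],(400,400),interpolation=2),cv2.resize(a[130:270,190:330],(400,400),interpolation=2)]))
for t in("grip_mid",):
  for n,x in(("side",c),("scene",w)):
    for m in r.masks_of(x,t)[:2]:print(n,m["p"],m["rect"])
E
```

```text
[0.54781726 0.04358447 0.32910264] [179.91984266  -0.29468092   8.09069871] [ 0.10689376  0.18432875 -0.31692108] 0.03442065519105688
side 0.79 [259.1, 161.5, 276.2, 204.7]
scene 0.75 [207.8, 175.5, 246.2, 222.5]
scene 0.65 [245.8, 257.6, 292.2, 316.2]
```

View pics/m5.png

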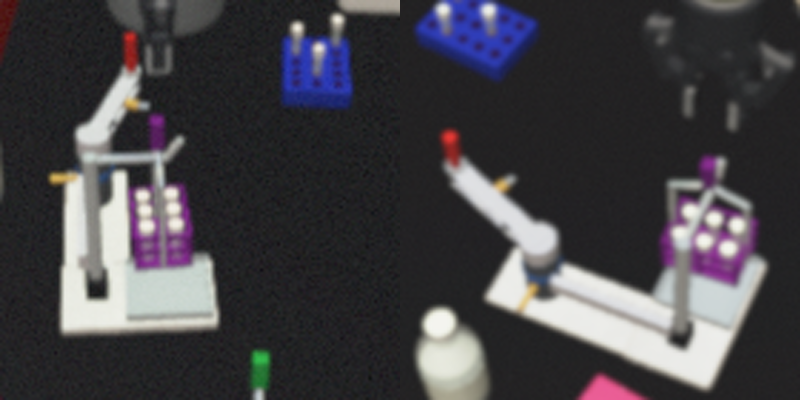

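The basket hangs freely on the hook. Going to the red grip.

Call:
step_arm(
  commands=[
    [[0.14, -0.7, 0], 0.69, 0.6],
    [[0.14, -0.7, 0], 0.69, 0.6],
    [[0.14, -0.7, 0], 0.69, 0.6],
    [[0.14, -0.7, -0.2], 0.69, 0.6],
    [[0.14, -0.7, -0.3], 0.69, 0.6],
    [[0.14, -0.7, -0.3], 0.69, 0.6],
    [[0.14, -0.7, -0.3], 0.69, 0.6],
    [[0.15, -0.75, -0.3], 0.69, 0.6],
    [[0.15, -0.75, -0.2], 0.69, 0.6],
    [[0.15, -0.74, 0], 0.66, 0.6],
  ],
)

```text
t: 13.7
tool_pos: [0.6043, -0.2428, 0.2606]
eef_rot: [-179.8, -0.1, 77.0]
ft_force: [-0.4, 0.3, 0.3]
width: 0.0512
grip_force: 0.0
```

```bash
python3 - <<'E'
from h import *
s=r.get_state();print(s["tool_pos"],s["eef_rot"],s["ft_force"],s["width"])
def red(c):
    hsv=cv2.cvtColor(np.array(c["pixels"]),cv2.COLOR_RGB2HSV)
    m=(((hsv[...,0]<6)|(hsv[...,0]>174))&(hsv[...,1]>170)&(hsv[...,2]>60)).astype(np.uint8)
    n,l,st,ce=cv2.connectedComponentsWithStats(m)
    return [(st[i].tolist(),ce[i].round(1).tolist()) for i in range(1,n) if st[i,4]>15]
w=r.camera("wrist");save(w,"w6.png")
print(proj(w,[[.6084,-.2408,.163],[.6084,-.2408,.113]]))
for n in("wrist","scene","side"):
    c=w if n=="wrist" else r.camera(n); print(n,red(c))
E
```

```text
[ 0.60426178 -0.2427728   0.26057059] [-1.79821997e+02 -6.30329606e-02  7.70049272e+01] [-0.41980734  0.32330042  0.33429967] 0.0512421909812041
[[283.97646869 215.56167242]
 [283.19864242 198.47783732]]
wrist [([266, 194, 18, 32, 442], [275.0, 210.7]), ([446, 235, 114, 127, 6943], [493.7, 280.2])]
scene [([27, 130, 63, 55, 1835], [54.1, 152.7]), ([204, 176, 7, 10, 45], [207.3, 179.9]), ([61, 219, 74, 45, 825], [110.2, 243.0])]
side [([192, 138, 45, 35, 802], [213.5, 161.1]), ([273, 161, 5, 13, 48], [275.3, 166.6])]
```

View pics/w6.png

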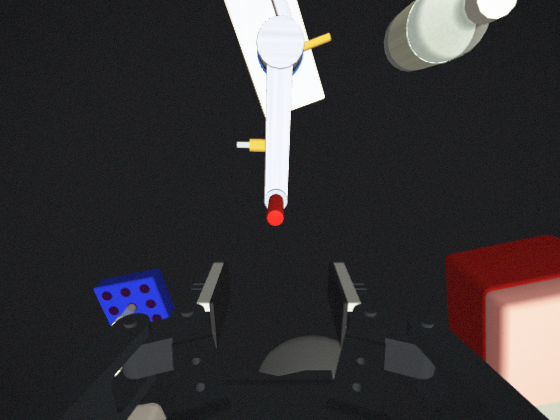

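The red grip's top is at (275,217), and the pivot cap is at (279,43).

```bash
python3 - <<'E'
from h import *
w=r.camera("wrist");g=onz(w,(275,217.5),.163);print(g,onz(w,(276,200),.113))
for z in(.109,.115):
    p=onz(w,(279.5,41),z);d=g-p;print(p,np.hypot(*d[:2]),np.rad2deg(np.arctan2(d[1],d[0])))
print(proj(w,[[.6393,-.1093,.11]]))
E
```

```text
[ 0.60112633 -0.24109683  0.163     ] [ 0.60149765 -0.2410444   0.113     ]
[ 0.63588247 -0.10940185  0.109     ] 0.13620409797345462 -104.78406887768526
[ 0.63560416 -0.11053646  0.115     ] 0.13503603590761246 -104.79273719820888
[[283.50450006  39.53837368]]
```

Call:
step_arm(
  commands=[
    [[-0.08, 0.04, -0.3], -0.1, 0.6],
    [[0, 0, -0.7], 0, 0.6],
    [[0, 0, -0.8], 0, 0.6],
    [[0, 0, -0.8], 0, 0.6],
    [[0, 0, -0.46], 0, 0.6],
    [[0, 0, 0], 0, 0.6],
    [[0, 0, 0], 0, 0],
    [[0, 0, 0], 0, 0],
    [[0, 0, 0], 0, 0],
    [[0, 0, 0], 0, 0],
  ],
  squeeze=60,
)

```text
t: 15.15
tool_pos: [0.6017, -0.2404, 0.141]
eef_rot: [179.9, 0.0, 75.8]
ft_force: [0.3, 0.8, 5.3]
width: 0.0123
grip_force: 58.4
```

```bash
python3 - <<'E'
from h import *
s=r.get_state();print(s["tool_pos"],s["eef_rot"],s["ft_force"],s["width"],s["grip_force"])
p=np.array([.6358,-.110]);g=np.array(s["tool_pos"][:2])-p;R=np.hypot(*g);a0=np.arctan2(g[1],g[0])
print(R,np.rad2deg(a0)+360)
a=a0-np.deg2rad(np.linspace(0,68.75,20));q=p+.135*np.c_[np.cos(a),np.sin(a)]
print((np.diff(q,axis=0)/.04).round(2).tolist(),q[-1])
E
```

```text
[ 0.60169055 -0.24042244  0.14100128] [1.79891982e+02 1.90302599e-02 7.57882900e+01] [0.2688242  0.77369048 5.2521544 ] 0.012333799309008417 58.44046354293823
0.13480900193361153 255.34367547081973
[[-0.2, 0.06], [-0.2, 0.07], [-0.2, 0.09], [-0.19, 0.1], [-0.18, 0.11], [-0.18, 0.12], [-0.17, 0.13], [-0.16, 0.14], [-0.15, 0.15], [-0.14, 0.16], [-0.13, 0.17], [-0.12, 0.18], [-0.11, 0.18], [-0.1, 0.19], [-0.08, 0.2], [-0.07, 0.2], [-0.06, 0.21], [-0.04, 0.21], [-0.03, 0.21]] [ 0.50169296 -0.12550171]
```

Call:
step_arm(
  commands=[
    [[-0.2, 0.06, 0], -0.36, 0],
    [[-0.2, 0.07, 0], -0.36, 0],
    [[-0.2, 0.09, 0], -0.36, 0],
    [[-0.19, 0.1, 0], -0.36, 0],
    [[-0.18, 0.11, 0], -0.36, 0],
    [[-0.18, 0.12, 0], -0.36, 0],
    [[-0.17, 0.13, 0], -0.36, 0],
    [[-0.16, 0.14, 0], -0.36, 0],
    [[-0.15, 0.15, 0], -0.36, 0],
    [[-0.14, 0.16, 0], -0.36, 0],
  ],
)

```text
t: 16.4
tool_pos: [0.5317, -0.1956, 0.141]
eef_rot: [179.8, -0.1, 39.7]
ft_force: [6.9, -0.3, 4.2]
width: 0.0126
grip_force: 58.4
```

Call:
step_arm(
  commands=[
    [[-0.13, 0.17, 0], -0.36, 0],
    [[-0.12, 0.18, 0], -0.36, 0],
    [[-0.11, 0.18, 0], -0.36, 0],
    [[-0.1, 0.19, 0], -0.36, 0],
    [[-0.08, 0.2, 0], -0.36, 0],
    [[-0.07, 0.2, 0], -0.36, 0],
    [[-0.06, 0.21, 0], -0.36, 0],
    [[-0.04, 0.2, 0], -0.36, 0],
    [[0, 0, 0], 0, 0],
    [[0, 0, 0], 0, 0],
  ],
)

```text
t: 17.65
tool_pos: [0.5036, -0.1352, 0.141]
eef_rot: [179.8, -0.2, 11.0]
ft_force: [4.6, -4.0, 4.2]
width: 0.0123
grip_force: 58.5
```

```bash
python3 - <<'E'
from h import *
s=r.get_state();print(s["tool_pos"],s["eef_rot"],s["ft_force"],s["width"],s["grip_force"])
E
```

```text
[ 0.50364149 -0.13519993  0.14103453] [179.77408201  -0.22747453  10.97913673] [ 4.59370509 -4.04331567  4.15711831] 0.012259154322741337 58.501136898994446
```

Call:
step_arm(
  commands=[
    [[-0.03, 0.1, 0], -0.2, 0],
    [[-0.03, 0.1, 0], -0.2, 0],
    [[0, 0.05, 0], 0, 0],
    [[0, 0.05, 0], 0, 0],
    [[0, 0, 0], 0, 0],
    [[0, 0, 0], 0, 0],
    [[0, 0, 0], 0, 0],
    [[0, 0, 0], 0, 0],
    [[0, 0, 0], 0, 0],
    [[0, 0, 0], 0, 0],
  ],
)

```text
t: 18.9
tool_pos: [0.5021, -0.1251, 0.1411]
eef_rot: [179.6, -0.3, 6.9]
ft_force: [8.3, -12.3, -1.9]
width: 0.0128
grip_force: 58.7
```

Call:
step_arm(
  commands=[
    [[0, 0.05, 0], 0, 0],
    [[0, 0, 0], 0, 0],
    [[0, 0, 0], 0, 0],
    [[0, 0.05, 0], 0, 0],
    [[0, 0, 0], 0, 0],
    [[0, 0, 0], 0, 0],
    [[0, 0, 0], 0, 0],
    [[0, 0, 0], 0, 0],
    [[0, 0, 0], 0, 0],
    [[0, 0, 0], 0, 0],
  ],
)

```text
t: 20.15
tool_pos: [0.5021, -0.1241, 0.1412]
eef_rot: [179.3, -0.3, 6.9]
ft_force: [4.7, -29.4, -3.5]
width: 0.0125
grip_force: 59.3
```

```bash
python3 - <<'E'
from h import *
s=r.get_state();print(s["tool_pos"],s["eef_rot"],s["ft_force"],s["width"],s["grip_force"])
c=r.camera("side");b=np.array(c["pixels"])[...,::-1]
w=r.camera("scene");a=np.array(w["pixels"])[...,::-1]
cv2.imwrite("pics/m7.png",np.hstack([cv2.resize(b[150:290,230:370],(400,400),interpolation=2),cv2.resize(a[130:270,190:330],(400,400),interpolation=2)]))
E
```

```text
[ 0.50208308 -0.12405504  0.14115984] [179.26780478  -0.29157225   6.89879368] [  4.74177781 -29.38379642  -3.53183939] 0.012529707579051582 59.268529415130615
```

View pics/m7.png

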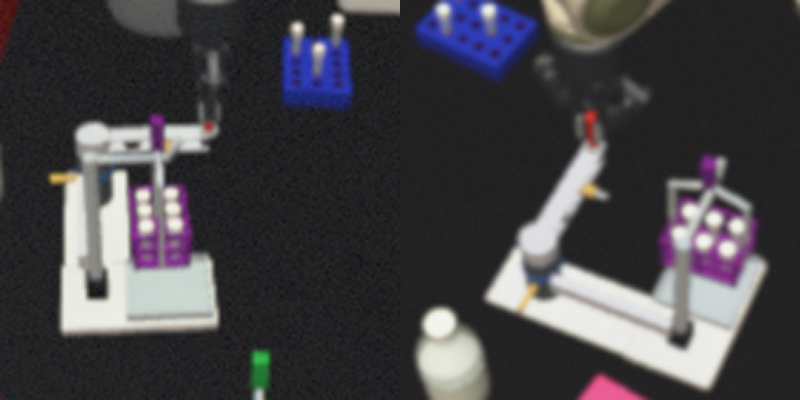

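The arm is at its stop: the reaction rose to 29 N for 1 mm of travel. The arm is parallel to the hook, its nozzle faces the basket, and the basket hangs undisturbed. I'll ease the push slightly and hand in.

Call:
step_arm(
  commands=[
    [[0, -0.03, 0], 0, 0],
    [[0, 0, 0], 0, 0],
    [[0, 0, 0], 0, 0],
    [[0, 0, 0], 0, 0],
    [[0, 0, 0], 0, 0],
    [[0, 0, 0], 0, 0],
    [[0, 0, 0], 0, 0],
    [[0, 0, 0], 0, 0],
    [[0, 0, 0], 0, 0],
    [[0, 0, 0], 0, 0],
  ],
)

```text
t: 21.5
tool_pos: [0.5021, -0.1244, 0.1411]
eef_rot: [179.4, -0.3, 6.9]
ft_force: [5.9, -25.3, -3.8]
width: 0.0121
grip_force: 59.2
```

```bash
python3 - <<'E'
from h import *
s=r.get_state();print(s["tool_pos"],s["ft_force"])
if s["ft_force"][1]<-14: print(r.close_job())
E
```

```text
[ 0.50212438 -0.12436306  0.14113464] [  5.92241728 -25.26355061  -3.8493594 ]
the job is handed in; nothing more can be done
None
```

The job is handed in at about 21.5 s: the purple basket hangs freely on the hook, and the gripper holds the air arm against its stop with about 25 N; the judge's verdict was not shown.

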